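Unclip the loaded tube carrier from the mixer rail and lock it in the transport tray

TASK

Unclip the carrier with the four capped tubes from the mixer's rail: tip its handle side up over the sprung catch, then unhook its front lip. Set it down flat in the grey transport tray, handle plate on the tray's side away from the robot, and then swing the tray's hold-down arm over it until it rests fully in its catch. Do not drop the carrier, leave the empty one clipped where it is, and do not push the bench timer out of its place.

Things in the scene. Friction and masses are not known exactly. Their poses are not given: they have to be found in the camera images.
- mixer: White tube mixer, fixed, 360 mm long along its y, x -45 to +125 mm; origin on the bench under the middle of its rail, x away from the robot. End housings 40 mm thick, 115 mm high. T-shaped aluminium rail along y: flange x -22 to +22 mm, 5 mm thick, upper face at z 85 mm; web 24 mm wide. Low corrugated bed behind (+x), under 60 mm high. Two carrier stations, at y -75 and +75 mm.
- carrier: Loaded carrier: white, with four purple-capped tubes, 0.2 to 0.45 kg, on either station. Origin: centre of its underside, on the rail's mid-line; clipped on, it is at z 71.5 mm, axes as the mixer's. Own frame, mm: plate x -34..38, y -55..55, z 13.5..21.5 (lies on the flange); tube block x -34..-8, y -50..50, top z 48; caps 16 wide in the row x -21, top z 92.
- carrier_handle (a point): Grip point on the loaded carrier's handle, an upright plate along its y, to be pinched from above: x 24..34 (10 mm thick), y -30..30, z 21.5..88 mm in the carrier's frame; this point is at x 29, y 0, z 68 mm. Between handle and tube block 32 mm are free.
- carrier_lip (a point): Loaded carrier's fixed lip (carrier x -21, y 0, z 4.5 mm), on its front (-x) skirt: reaches from x -25 to -18 mm under the rail flange, 4 mm below it, so the carrier cannot come straight up. Once its rear is tipped up, draw the carrier 10 to 20 mm towards its -x to free the lip, then lift.
- carrier_pivot (a point): Point of the loaded carrier (x -22, y 0, z 13.5 mm) that lies on the flange's front upper edge when clipped on. Tip the carrier about its y axis through here, handle side up, by 16 to 17 degrees: enough to pass the catch and clear the flange at the rear; beyond about 22 degrees the lip jams.
- carrier_ridge (a point): Ridge inside the loaded carrier's rear (+x) skirt (x 26.5, y 0, z 3.6 mm; 7 mm thick, along y). Clipped on, it sits below a sprung steel nose, 40 mm long, that stands 4 mm out of the flange's rear edge; 10 to 18 N upward on the handle makes the nose give way.
- spare: Empty carrier: same shape and frame as the loaded one but with bare holes and no tubes; clipped on the other station. To be left alone.
- tray: Grey tray fixed on the bench; origin on the bench. Floor 6 mm thick; inside x -39..43, y -61..61 mm; walls 18 mm high. The carrier belongs in it with origin over the tray's origin and axes along the tray's (handle on the +x side), underside then at z 6 mm. The arm's catch, a fork with 16 mm between its cheeks, 42 mm high, stands at x 8, y 72 mm; the arm's hinge at y -78 mm.
- latch (a joint): Hinge angle of the tray's steel hold-down arm, rad: 0 = lying level in its catch, across the carrier's plate between tube block and handle; grows as the arm swings up (1.57 upright) and over to the tray's -y. Stiff hinge: the arm stays where it is left. Starts open, 1.5 to 1.8.
- latch_hinge (a point): Hinge axis of the arm (runs along the tray's x), at tray x 8, y -78, z 34 mm.
- latch_tab (a point): Point on the arm 172 mm from its hinge axis, a place to pinch or push; the arm is 12 mm wide (in the tray's x), 8 mm thick and ends 188 mm from the axis. Closed, this point is at tray x 8, y 94, z 34 mm.
- timer: Bystander: bench timer, grey flat box 65 x 75 x 25 mm, beyond the tray; origin at the centre of its underside.
There are look-alikes about, which are no part of the job. Of the things shaped like the tray, the grey one is meant.

How it is judged (in metres and radians):
On the way, in this order (a step that is already met when the one before it is completed fails the run):
1. the loaded carrier is off the rail: more than 45 mm above its clipped height (z of carrier in the frame of mixer above 0.117 m), for 0.1 s.
2. the loaded carrier stands flat on the tray's floor, let go by the fingers (horizontal distance between carrier and tray below 0.012 m and z of carrier in the frame of tray between 0.002 and 0.011 m and angle between carrier's own z axis and vertical below 0.06 rad and contact force between the fingers and carrier below 0.2 N), for 0.2 s.
3. the hold-down arm is swung closed into its catch (horizontal distance between carrier and tray below 0.012 m and z of carrier in the frame of tray between 0.002 and 0.011 m and angle between carrier's own z axis and vertical below 0.06 rad and value of joint latch below 0.05 rad), for 0.2 s.
At the end, for the whole second after the job is handed in: Loaded carrier at rest flat on the tray floor (within 12 mm of the tray's centre, underside 2 to 11 mm above the bench, tilt under 0.06 rad), latch below 0.05 rad, empty carrier still clipped on the rail (moved under 12 mm) (all of step 3 and z of spare in the frame of mixer below 0.076 m and distance of spare from where it was at the start of the episode below 0.012 m and linear speed of carrier below 0.02 m/s); the robot touches nothing.
It fails at once if the loaded carrier is dropped (moves faster than 0.5 m/s while no finger touches it) (linear speed of carrier above 0.5 m/s and contact force between the fingers and carrier below 0.1 N).
It fails at once if the empty carrier is pulled off or moved more than 15 mm (distance of spare from where it was at the start of the episode above 0.015 m).
It fails at once if the bench timer is pushed more than 40 mm or turned over (distance of timer from where it was at the start of the episode above 0.04 m or angle between timer's own z axis and vertical above 0.4 rad).
It also fails if it takes over 61 s, if anything falls off the work surface, if the arm or the gripper's body presses on something with over 40 N, if the wrist force passes 120 N, or if a joint passes its speed limit or range.

ROBOT

A 6-joint arm with a two-finger parallel gripper is mounted at the origin on the work surface. World frame = base frame: x ahead of the robot, y to its left, z up, the work surface at z = 0. Lengths are in m, angles in degrees, forces in N, time in s.
With the tool pointing down it reaches from about 0.3 to 0.75 m from the base axis. Payload 8.5 kg.
Tool frame: the origin (TCP) lies midway between the tips of the shut fingers; the grasp point (between the pads) lies 19 mm behind it (env.grasp_offset is the distance from the TCP to the grasp point, in m); z points along the fingers, y is the line along which they close (so a half turn about z gives the same grasp; the last joint's range is limited). The gripper opens to 85 mm and grips with 20 to 120 N. Pads are 22 mm wide; open, the fingers measure 114 mm over their backs; the gripper's body (76 mm by 85 mm) begins 54 mm behind the grasp point. The pads swing forward as they close: fully open they stand 13 mm farther back than shut.
Start: joints at [52.981, 21.807, 74.336, -0, 83.858, -12.336], TCP at [0.23, 0.5, 0.231] pointing down, gripper open.
Joint ranges: [-178.18, 178.18], [-50.72, 133.34], [12.68, 142.11], [-81.47, 261.47], [9.98, 163.14], [-165.26, 165.26]. Speed limits (degrees/s): [136.94, 136.94, 180, 180, 180, 180].

INTERFACE

Orientations are given as a 3x3 rotation matrix whose columns are the frame's x, y, z axes.
In Python, from rig import env gives the robot as it stands.
- The arm moves only by the tool servo_tool, never from a script. Its argument "deltas" is text: rows parted by semicolons, each of 7 numbers parted by spaces: the opening, from 0 (shut) to 1 (fully open), then the shift along the tool's x, y, z in mm, then the turn, a rotation vector about the tool's x, y, z in rad. A call has 1 to 8 rows; each row shifts and turns the commanded pose from where the row before left it, along the tool's axes as they then stand; what a row does not reach is not made up. A row lasts 1/12 s, in which the tool goes at most 41.7 mm and 7.16 degrees, less where a joint would pass 70% of its speed; a pose out of reach is approached as far as the arm can. A call is refused whole if a number of a shift passes 41.7 or a number of a turn 0.125, either way. A call with a gripper value outside its range is refused whole. The fingers move at their own pace and stop on an object; "newtons" is the grip in N (left out, the last holds). Time passes only in rows, so rows that do not move let the fingers close. It gives the time, the measured TCP pose, the force, the opening and the grip force at its end, in the units of the state.
- env.observe(): the state, without advancing time (a new reading comes with each control period).
- env.get_image(name): name is "side" or "top"; returns a dict with "img" (400x640x3 uint8, red, green, blue), "depth" (400x640 float32, m along the optical axis (not along the pixel's ray), 0 where there is no reading), "camera_matrix" (3x3 intrinsics, pixels), "world_to_cam" (4x4, takes a point from world to camera coordinates). Camera axes: x right, y down, z forward; pixel columns grow to the right and rows downward; lengths in m; the calibration is good to about 2 mm. A picture is of the moment at which its call begins.
- env.close_job(): hands the job in; it is judged then, once.
Trained networks look in a picture, given as the dict that the camera call returned (one of the last four; its "shot" number tells which), for a name from the list of things; names that differ only in an ending like _2 or _b are one class to them, and where a whole thing is asked for, a point or a joint stands for the part that bears it (a point fixed in the world has none). Each returns a list of dicts, best first, with "conf" (0 to 1); they miss things now and then, are a little off and sometimes report something else, mostly with a low value. They report only what shows in the picture. A call takes as long as a camera call. They do not tell look-alikes from the thing itself.
- env.spot_in(name, picture): "bbox" ([centre column, centre row, width, height] in pixels, round what is visible of it).
- env.spot_point(name, picture): "uv" ([column, row] in pixels: a listed point, or the origin of a listed thing).
The state is a dict: "time_s": time; "q": joint angles; "qvel": joint speeds; "joint_efforts": joint torques, N m; "position": TCP position; "tool_rot": TCP orientation; "ft_force": force on the tool from outside, world axes, zero at the start; "wrist_torque": the same for the moment, N m; "grip_width": finger opening in m; "gripper_force": force on a finger pad.
Only numpy, scipy, OpenCV 4.12 (cv2) and the standard library are available. Lean on these libraries where they do the work, as an engineer would, in place of code of your own. Each camera call takes 0.05 s, during which the arm holds its last target. There are 200 camera calls.

## Working session

There is one attempt and no reset: what is moved stays moved. The work goes in short steps, Python scripts to look and compute and a tool call to move; the robot and the scene stay as the last step left them, time stands still between calls to the robot, and variables do not carry over. Pictures are saved under pics/ and viewed, at most 10 in all, crops included, and the job is handed in when it is done.

Besides the shell and the picture viewer there is one more tool, called after ">>>" by a JSON object that holds its "method" and its "body", one argument or row to a line. servo_tool: Moves the arm, as the interface text tells. Its arguments: {"type":"object","properties":{"deltas":{"type":"string"},"newtons":{"type":"number"}},"required":["deltas"]}

```bash
mkdir -p pics; ls; cat > h.py <<'E'
import numpy as np, cv2
from rig import env
def world(p,uv,depth=None,z=None):
    K=np.array(p["camera_matrix"]);T=np.array(p["world_to_cam"]);R=T[:3,:3];t=T[:3,3]
    r=np.linalg.inv(K)@np.array([uv[0],uv[1],1.]);c=-R.T@t;d=R.T@r
    if z is not None: return c+d*(z-c[2])/d[2]
    return c+d*depth
def cloud(p):
    K=np.array(p["camera_matrix"]);T=np.array(p["world_to_cam"]);R=T[:3,:3];t=T[:3,3]
    v,u=np.mgrid[:400,:640];D=p["depth"]
    X=np.stack([u,v,np.ones_like(u)],-1)@np.linalg.inv(K).T*D[...,None]
    return (X-t)@R
def save(p,n): cv2.imwrite("pics/"+n,cv2.cvtColor(p["img"],cv2.COLOR_RGB2BGR))
E
python3 - <<'E'
from h import *
for n in ("top","side"):
    p=env.get_image(n); save(p,n+"0.png"); C=cloud(p); np.savez("/tmp/%s.npz"%n,C=C,**{k:p[k] for k in("img","depth","camera_matrix","world_to_cam")})
    for k in ["mixer","carrier","carrier_handle","carrier_lip","carrier_pivot","spare","tray","latch_hinge","latch_tab","timer"]:
        for s in env.spot_point(k,p)[:3]:
            u=s["uv"]; i=[min(max(int(round(u[1])),0),399),min(max(int(round(u[0])),0),639)]
            print(n,k,np.round(u,1),round(s["conf"],2),C[i[0],i[1]].round(3),p["depth"][i[0],i[1]]>0)
print(env.observe()["tool_rot"])
E
```

```text
pics
top mixer [218.1 232.1] 0.81 [0.496 0.148 0.164] True
top carrier [242.9 227.6] 0.69 [0.514 0.107 0.093] True
top carrier_handle [232.7 214.4] 0.61 [0.537 0.12  0.153] True
top carrier_lip [244.2 237.7] 0.63 [0.487 0.097 0.127] True
top carrier_pivot [239.8 238.2] 0.56 [0.484 0.101 0.158] True
top carrier_pivot [242.7 219.1] 0.4 [0.535 0.108 0.094] True
top spare [176.7 226.7] 0.6 [0.513 0.263 0.092] True
top tray [461.8 168.1] 0.92 [ 0.695 -0.443  0.002] True
top tray [378.1 218.1] 0.69 [ 0.557 -0.221  0.008] True
top tray [455.4 280.9] 0.62 [ 0.403 -0.411  0.009] True
top latch_hinge [496.9 272.9] 0.88 [ 0.426 -0.52  -0.   ] True
top latch_hinge [404.3 214.1] 0.72 [ 0.569 -0.289  0.005] True
top latch_hinge [492.8 162.2] 0.59 [ 0.703 -0.509  0.038] True
top latch_tab [429.2 162.7] 0.96 [ 0.707 -0.357  0.003] True
top latch_tab [422.8 279.9] 0.73 [ 0.404 -0.324  0.04 ] True
top latch_tab [439.7 203.3] 0.7 [ 0.564 -0.325  0.196] True
top timer [347.9 146.7] 0.55 [ 0.739 -0.142  0.025] True
side carrier [359.7 263. ] 0.65 [0.516 0.137 0.093] True
side carrier_handle [347.2 240.8]
[... 397 characters left out ...]
de tray [307.3 155.3] 0.6 [ 0.703 -0.437  0.007] True
side tray [392.1 164.7] 0.55 [ 0.417 -0.346  0.041] True
side latch_hinge [308.3 134.1] 0.95 [ 0.718 -0.595  0.001] True
side latch_hinge [386.4 144. ] 0.74 [ 0.432 -0.482  0.039] True
side latch_hinge [345.7 174.1] 0.56 [ 0.562 -0.283  0.04 ] True
side latch_tab [304.8 163.3] 0.67 [ 0.7   -0.36   0.023] True
side latch_tab [348.2 121. ] 0.65 [ 0.564 -0.322  0.201] True
side latch_tab [393.9 170.4] 0.65 [ 0.412 -0.322  0.038] True
side timer [286.2 211.1] 0.72 [ 0.723 -0.108  0.025] True
[[-9.08629808e-01  4.17602527e-01 -3.12233524e-05]
 [ 4.17602527e-01  9.08629809e-01 -4.38002700e-06]
 [ 2.65413584e-05 -1.70187740e-05 -1.00000000e+00]]
```

View pics/top0.png

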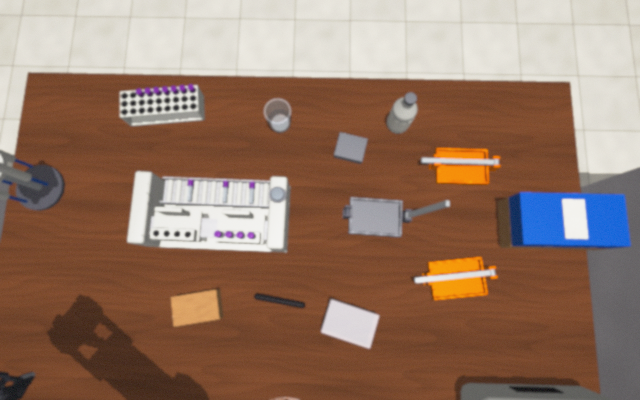

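View pics/side0.png

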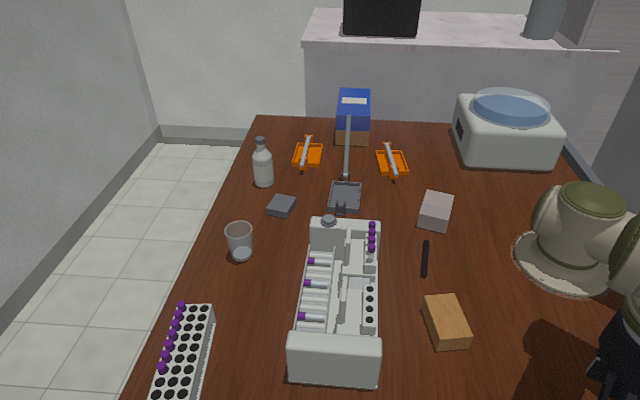

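Top view: the loaded carrier is at about px (235,225), its handle plate at (238,215), and the empty one is at (175,228). The grey tray is at (376,217), with its hinge on the right at (405,215) and the open arm's tip at (447,203). The timer is at (351,147). Next I fit exact poses.

```bash
python3 - <<'E'
from h import *
for n in("top","side"):
    d=np.load("/tmp/%s.npz"%n);C=d["C"];ok=d["depth"]>0;img=d["img"].astype(int)
    def rect(name,m):
        P=(C[m&ok][:,:2]*1000).astype(np.float32)
        if len(P)<8: print(n,name,len(P));return
        (c,s,a)=cv2.minAreaRect(P);print(n,name,len(P),"c",np.round(c,1),"size",np.round(s,1),"ang",round(a,2),"mean",P.mean(0).round(1), "z",np.median(C[m&ok][:,2]).round(4))
    x,y,z=C[...,0],C[...,1],C[...,2]
    pur=(img[...,0]>img[...,1]+25)&(img[...,2]>img[...,1]+40)
    tall=(z>.147)&(z<.168)
    for nm,lo,hi in(("L",.03,.185),("S",.195,.34)):
        rect("handle"+nm,tall&(x>.515)&(x<.57)&(y>lo)&(y<hi)&~pur)
    rect("caps",(z>.155)&(z<.17)&(x>.44)&(x<.52)&(y>0)&(y<.2)&pur)
    rect("housR",(z>.108)&(z<.122)&(x>.42)&(x<.66)&(y>-.03)&(y<.05))
    rect("housL",(z>.108)&(z<.122)&(x>.42)&(x<.66)&(y>.3)&(y<.4))
    tr=(abs(x-.56)<.07)&(abs(y+.21)<.08)
    gray=(abs(img[...,0]-img[...,2])<30)
    rect("walls",tr&gray&(z>.012)&(z<.024))
    rect("floor",tr&gray&(z>.003)&(z<.0095))
    rect("trayall",tr&gray&(z>.003)&(z<.026)&(abs(y+.21)<.075))
    am=(abs(x-.57)<.05)&(y<-.27)&(y>-.42)&(z>.05)&(z<.3)&gray
    A=C[am&ok]
    if len(A)>5:
        vx=cv2.fitLine(A.astype(np.float32),cv2.DIST_HUBER,0,.01,.01).ravel();print("arm",len(A),vx.round(3),A[:,2].min().round(3),A[:,2].max().round(3))
        print("arm top pts",A[A[:,2]>A[:,2].max()-.012].mean(0).round(4))
    rect("fork",(abs(y+.14)<.03)&(abs(x-.57)<.04)&(z>.03)&(z<.055))
    rect("hinge",(abs(y+.29)<.025)&(abs(x-.57)<.04)&(z>.025)&(z<.06))
E
```

```text
top handleL 145 c [542.4 111.6] size [59.4 10.3] ang 88.81 mean [541.6 112.2] z 0.1596
top handleS 148 c [544.8 262. ] size [60.1 10.5] ang 88.53 mean [544.2 260. ] z 0.1596
top caps 144 c [491.6 113.9] size [85.1 13.3] ang 88.6 mean [491.6 113.8] z 0.1638
top housR 1109 c [552.2  27.1] size [ 40.1 170.3] ang 89.03 mean [544.5  26.6] z 0.1154
top housL 1295 c [558.  334.8] size [168.4  66.5] ang 1.5 mean [553.3 343.1] z 0.1154
top walls 393 c [ 560.7 -212.3] size [156.1  92.6] ang 87.39 mean [ 560.7 -217.1] z 0.0184
top floor 1418 c [ 562.5 -209.9] size [156.6  96.8] ang 87.81 mean [ 561.1 -214.8] z 0.0065
top trayall 1894 c [ 562.5 -210. ] size [149.8  96.8] ang 87.81 mean [ 560.8 -215.8] z 0.0073
arm 260 [-0.007 -0.227  0.974  0.561 -0.315  0.146] 0.05 0.221
arm top pts [ 0.5607 -0.3316  0.2157]
top fork 48 c [ 569.5 -142.5] size [15.2 27.6] ang 88.88 mean [ 569.4 -142.5] z 0.0414
top hinge 83 c [ 562.7 -293. ] size [17.3 28.2] ang 87.95 mean [ 562.  -291.2] z 0.0414
side handleL 106 c [543.8 115.4] size [59.5  9.8] ang 88.82 mean [543.8 120.3] z 0.1589
side handleS 159 c [546.6 26
[... 172 characters left out ...]
4] size [ 43.6 167.5] ang 89.45 mean [557.9  34.1] z 0.1144
side housL 2168 c [559.3 336.4] size [170.   71.2] ang 0.5 mean [554.1 349.3] z 0.1146
side walls 247 c [ 561.8 -208.6] size [157.7  91.7] ang 87.31 mean [ 562.8 -204.9] z 0.0171
side floor 615 c [ 565.1 -204.6] size [148.7  90. ] ang 89.31 mean [ 560.9 -215.3] z 0.0061
side trayall 874 c [ 561.7 -209.9] size [150.2  92. ] ang 87.12 mean [ 561.3 -214.3] z 0.0069
arm 218 [-0.012 -0.221  0.975  0.563 -0.31   0.136] 0.051 0.22
arm top pts [ 0.5624 -0.3277  0.213 ]
side fork 32 c [ 570.5 -140.2] size [28.4 17.8] ang 2.47 mean [ 572.3 -138.7] z 0.0402
side hinge 74 c [ 564.1 -290.3] size [28.7 21.5] ang 4.14 mean [ 564.  -288.6] z 0.0399
```

```bash
cat >> h.py <<'E'
from scipy.spatial.transform import Rotation as Ro, Slerp
def down(yaw):  # tool y along frame x of yaw (deg), z down
    c,s=np.cos(np.radians(yaw)),np.sin(np.radians(yaw)); y=np.array([c,s,0]);z=np.array([0,0,-1.]);return np.c_[np.cross(y,z),y,z]
def plan(g,poses,p0=None,R0=None):
    """poses: list of (p in m,R,n rows); prints rounded rows"""
    o=env.observe(); p=np.array(o["position"]) if p0 is None else p0; R=np.array(o["tool_rot"]) if R0 is None else R0
    out=[]
    for P,Q,n in poses:
        ps=p.copy();S=Slerp([0,1],Ro.from_matrix([R,Q]))
        for i in range(1,n+1):
            t=i/n;d=np.round(R.T@(ps+(P-ps)*t-p)*1000,1);w=np.round((Ro.from_matrix(R).inv()*S(t)).as_rotvec(),3)
            p=p+R@d/1000;R=R@Ro.from_rotvec(w).as_matrix();out.append(" ".join("%g"%(v+0) for v in[g,*d,*w]))
    for i in range(0,len(out),8): print(";".join(out[i:i+8]))
    print("end",p.round(4))
    return p,R
E
python3 - <<'E'
from h import *
print(env.observe()["position"],env.observe()["time_s"])
plan(.28,[(np.array([.543,.114,.215]),down(-1),16)])
E
```

```text
[0.22966846 0.49973727 0.23131203] 1.1
0.28 -27.9 -13.7 1 0 0 0.072;0.28 -28.7 -11.7 1 0 0 0.073;0.28 -29.6 -9.6 1.1 0 0 0.072;0.28 -30.2 -7.4 1 0 0 0.072;0.28 -30.6 -5.2 1 0 0 0.073;0.28 -30.9 -3 1 0 0 0.072;0.28 -31 -0.7 1 0 0 0.072;0.28 -31.1 1.5 1.1 0 0 0.073
0.28 -30.8 3.7 1 0 0 0.072;0.28 -30.5 6 1 0 0 0.072;0.28 -30 8.1 1 0 0 0.073;0.28 -29.3 10.3 1 0 0 0.072;0.28 -28.4 12.4 1 0 0 0.072;0.28 -27.5 14.4 1.1 0 0 0.073;0.28 -26.4 16.4 1 0 0 0.072;0.28 -25.2 18.2 1 0 0 0.072
end [0.543 0.114 0.215]
```

>>> {"method": "servo_tool", "body": {
  "deltas": "0.28 -27.9 -13.7 1 0 0 0.072;0.28 -28.7 -11.7 1 0 0 0.073;0.28 -29.6 -9.6 1.1 0 0 0.072;0.28 -30.2 -7.4 1 0 0 0.072;0.28 -30.6 -5.2 1 0 0 0.073;0.28 -30.9 -3 1 0 0 0.072;0.28 -31 -0.7 1 0 0 0.072;0.28 -31.1 1.5 1.1 0 0 0.073",
  "newtons": 80
}}

```text
time_s: 1.77
position: [0.3871, 0.3056, 0.2232]
tool_rot: [[-0.529, 0.849, 0.0], [0.849, 0.529, 0.0], [-0.0, 0.0, -1.0]]
ft_force: [-0.4, -0.3, -0.6]
grip_width: 0.0239
gripper_force: 0.0
```

>>> {"method": "servo_tool", "body": {
  "deltas": "0.28 -30.8 3.7 1 0 0 0.072;0.28 -30.5 6 1 0 0 0.072;0.28 -30 8.1 1 0 0 0.073;0.28 -29.3 10.3 1 0 0 0.072;0.28 -28.4 12.4 1 0 0 0.072;0.28 -27.5 14.4 1.1 0 0 0.073;0.28 -26.4 16.4 1 0 0 0.072;0.28 -25.2 18.2 1 0 0 0.072"
}}

```text
time_s: 2.43
position: [0.5438, 0.1126, 0.215]
tool_rot: [[0.021, 1.0, 0.0], [1.0, -0.021, 0.0], [0.0, 0.0, -1.0]]
ft_force: [0.7, 0.5, -0.3]
grip_width: 0.0239
gripper_force: 0.0
```

>>> {"method": "servo_tool", "body": {
  "deltas": "0.28 0 0 0 0 0 0"
}}

```text
time_s: 2.52
position: [0.5457, 0.1101, 0.2143]
tool_rot: [[0.025, 1.0, 0.001], [1.0, -0.025, -0.001], [-0.001, 0.001, -1.0]]
ft_force: [-0.2, -0.1, -0.8]
grip_width: 0.0238
gripper_force: 0.0
```

```bash
python3 - <<'E'
from h import *
print(env.observe()["grip_width"])
p=env.get_image("side");save(p,"s1.png")
plan(.28,[(np.array([.543,.114,.1205]),down(-1),7)])
cv2.imwrite("pics/s1c.png",cv2.cvtColor(cv2.resize(p["img"][130:330,240:460],None,fx=3,fy=3),cv2.COLOR_RGB2BGR))
E
```

```text
0.023808746281450868
0.28 0.3 -0.2 13.4 0 0 0;0.28 0.3 -0.1 13.4 0 0 -0.001;0.28 0.2 -0.2 13.5 0 0 0;0.28 0.3 -0.2 13.4 0 0 -0.001;0.28 0.3 -0.1 13.4 0 0 0;0.28 0.3 -0.2 13.4 0 0 -0.001;0.28 0.3 -0.1 13.4 0 0 0
end [0.543  0.114  0.1205]
```

View pics/s1c.png

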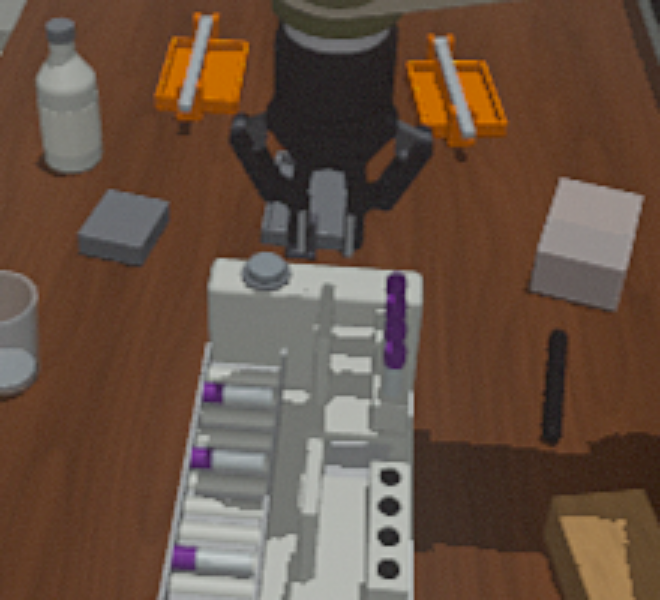

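The gripper hangs straight above the loaded carrier's handle, with its fingertips at px (325,240) of the crop, and everything else is in place. I descend.

>>> {"method": "servo_tool", "body": {
  "deltas": "0.28 0.3 -0.2 9 0 0 0;0.28 0.3 -0.1 9 0 0 -0.001;0.28 0.2 -0.2 9 0 0 0;0.28 0.3 -0.2 9 0 0 -0.001;0.28 0 0 0 0 0 0;0.28 0 0 0 0 0 0"
}}

```text
time_s: 3.07
position: [0.5418, 0.1155, 0.1784]
tool_rot: [[0.014, 1.0, -0.001], [1.0, -0.014, -0.0], [-0.0, -0.001, -1.0]]
ft_force: [-0.3, 0.5, 0.1]
grip_width: 0.024
gripper_force: 0.0
```

```bash
python3 - <<'E'
from h import *
plan(.28,[(np.array([.543,.114,.1205]),down(-1),6)])
E
```

```text
0.28 -0.3 0.2 9.7 0 0 0.001;0.28 -0.2 0.2 9.6 0 0 0;0.28 -0.3 0.2 9.7 -0.001 0 0.001;0.28 -0.2 0.2 9.6 0 0 0;0.28 -0.3 0.2 9.7 0 0 0.001;0.28 -0.2 0.2 9.6 0 0 0
end [0.543  0.114  0.1205]
```

>>> {"method": "servo_tool", "body": {
  "deltas": "0.28 -0.3 0.2 9.7 0 0 0.001;0.28 -0.2 0.2 9.6 0 0 0;0.28 -0.3 0.2 9.7 0 0 0.001;0.28 -0.2 0.2 9.6 0 0 0;0.28 -0.3 0.2 9.7 0 0 0.001;0.28 -0.2 0.2 9.6 0 0 0;0.28 0 0 0 0 0 0;0.28 0 0 0 0 0 0"
}}

```text
time_s: 3.73
position: [0.5433, 0.1135, 0.1206]
tool_rot: [[0.018, 1.0, -0.001], [1.0, -0.018, 0.0], [0.0, -0.001, -1.0]]
ft_force: [0.3, 0.2, -0.3]
grip_width: 0.0239
gripper_force: 0.0
```

>>> {"method": "servo_tool", "body": {
  "deltas": "0 0 0 0 0 0 0;0 0 0 0 0 0 0;0 0 0 0 0 0 0;0 0 0 0 0 0 0;0 0 0 0 0 0 0",
  "newtons": 80
}}

```text
time_s: 4.15
position: [0.5437, 0.1136, 0.1217]
tool_rot: [[0.018, 1.0, 0.001], [1.0, -0.018, -0.0], [-0.0, 0.001, -1.0]]
ft_force: [-1.6, 0.1, 3.9]
grip_width: 0.0091
gripper_force: 78.8
```

```bash
python3 - <<'E'
from h import *
o=env.observe();p=np.array(o["position"]);R=np.array(o["tool_rot"])
cx=np.array([np.cos(np.radians(-1)),np.sin(np.radians(-1)),0]);ax=-np.array([-cx[1],cx[0],0])
piv=p-.051*cx;piv[2]=.085
L=[]
for a in np.linspace(0,16.8,9)[1:]:
    Q=Ro.from_rotvec(ax*np.radians(a)).as_matrix();L.append((piv+Q@(p-piv),Q@R,2))
e=L[-1][0]
L.append((e-.017*cx,L[-1][1],5)); L.append((e-.017*cx+[0,0,.1],L[-1][1],8))
plan(0,L)
E
```

```text
0 0 -0.7 -0.9 -0.018 0 0;0 0 -0.7 -1 -0.019 0 0;0 0 -0.7 -0.9 -0.018 0 0;0 0 -0.6 -0.9 -0.018 0 0;0 0 -0.7 -0.9 -0.018 0 0;0 0 -0.7 -1 -0.019 0 0;0 0 -0.7 -0.9 -0.018 0 0;0 0 -0.6 -0.9 -0.019 0 0
0 0 -0.7 -0.9 -0.018 0 0;0 0 -0.7 -1 -0.018 0 0;0 0 -0.7 -0.9 -0.018 0 0;0 0 -0.7 -0.9 -0.019 0 0;0 0 -0.7 -0.9 -0.018 0 0;0 0 -0.6 -1 -0.019 0 0;0 0 -0.7 -0.9 -0.018 0 0;0 0 -0.7 -1 -0.018 0 0
0 0 -3.2 -1 0 0 0;0 0 -3.3 -1 0 0 0;0 0 -3.2 -0.9 0 0 0;0 0 -3.3 -1 0 0 0;0 0 -3.2 -1 0 0 0;0 0 3.6 -12 0 0 0;0 0 3.6 -11.9 0 0 0;0 0 3.7 -12 0 0 0
0 0 3.6 -11.9 0 0 0;0 0 3.6 -12 0 0 0;0 0 3.6 -12 0 0 0;0 0 3.6 -11.9 0 0 0;0 0 3.6 -12 0 0 0
end [0.5138 0.1141 0.2349]
```

>>> {"method": "servo_tool", "body": {
  "deltas": "0 0 -0.7 -0.9 -0.018 0 0;0 0 -0.7 -1 -0.019 0 0;0 0 -0.7 -0.9 -0.018 0 0;0 0 -0.6 -0.9 -0.018 0 0;0 0 -0.7 -0.9 -0.018 0 0;0 0 -0.7 -1 -0.019 0 0;0 0 -0.7 -0.9 -0.018 0 0;0 0 -0.6 -0.9 -0.019 0 0"
}}

```text
time_s: 4.82
position: [0.5378, 0.1137, 0.1287]
tool_rot: [[0.018, 0.989, 0.149], [1.0, -0.018, -0.003], [-0.0, 0.149, -0.989]]
ft_force: [1.6, -0.2, 5.4]
grip_width: 0.0089
gripper_force: 79.0
```

>>> {"method": "servo_tool", "body": {
  "deltas": "0 0 -0.7 -0.9 -0.018 0 0;0 0 -0.7 -1 -0.018 0 0;0 0 -0.7 -0.9 -0.018 0 0;0 0 -0.7 -0.9 -0.019 0 0;0 0 -0.7 -0.9 -0.018 0 0;0 0 -0.6 -1 -0.019 0 0;0 0 -0.7 -0.9 -0.018 0 0;0 0 -0.7 -1 -0.018 0 0"
}}

```text
time_s: 5.48
position: [0.5305, 0.1138, 0.1347]
tool_rot: [[0.018, 0.957, 0.291], [1.0, -0.017, -0.005], [-0.0, 0.291, -0.957]]
ft_force: [1.0, 0.4, 3.1]
grip_width: 0.0088
gripper_force: 78.8
```

>>> {"method": "servo_tool", "body": {
  "deltas": "0 0 0 0 0 0 0;0 0 0 0 0 0 0"
}}

```text
time_s: 5.65
position: [0.5302, 0.1139, 0.1344]
tool_rot: [[0.018, 0.957, 0.288], [1.0, -0.017, -0.005], [-0.0, 0.288, -0.957]]
ft_force: [0.3, 0.4, 5.7]
grip_width: 0.0091
gripper_force: 78.9
```

```bash
python3 - <<'E'
from h import *
p=env.get_image("side")
cv2.imwrite("pics/s2c.png",cv2.cvtColor(cv2.resize(p["img"][180:330,280:440],None,fx=4,fy=4),cv2.COLOR_RGB2BGR))
o=env.observe();R=np.array(o["tool_rot"]);print(o["position"],np.degrees(np.arcsin(R[2,1])),o["gripper_force"],o["ft_force"],o["wrist_torque"])
E
```

```text
[0.53033164 0.11385906 0.13438115] 16.746078387332048 79.07148599624634 [-1.40395505  0.48195664  5.96334174] [0.04278273 0.36579826 0.02171781]
```

View pics/s2c.png

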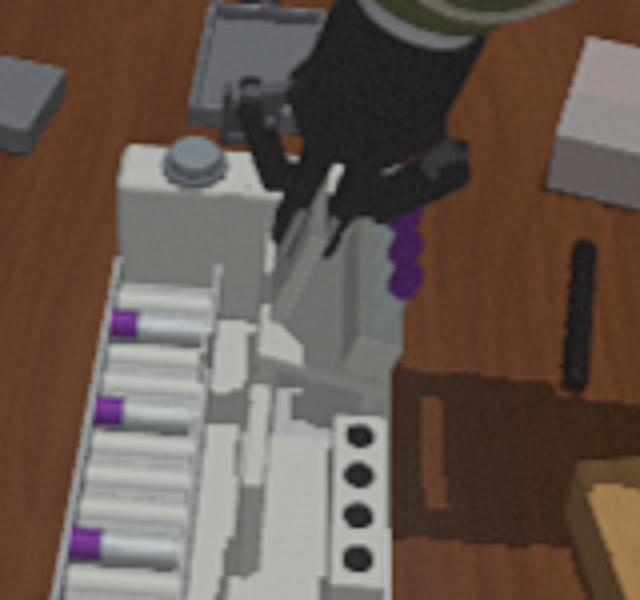

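The carrier is tipped about 17° with its rear skirt clear of the rail: the plate edge shows at px (330,370), the caps lean forward at (405,260), and the spare is untouched. I draw it forward and lift.

>>> {"method": "servo_tool", "body": {
  "deltas": "0 0 -3.2 -1.3 0 0 0;0 0 -3.3 -1.3 0 0 0;0 0 -3.2 -1.2 0 0 0;0 0 -3.3 -1 0 0 0;0 0 -3.2 -1 0 0 0;0 0 0 0 0 0 0"
}}

```text
time_s: 6.2
position: [0.5125, 0.1142, 0.1349]
tool_rot: [[0.018, 0.958, 0.287], [1.0, -0.017, -0.005], [-0.0, 0.287, -0.958]]
ft_force: [0.1, -0.3, -3.9]
grip_width: 0.0092
gripper_force: 77.9
```

>>> {"method": "servo_tool", "body": {
  "deltas": "0 0 0.9 -3 0 0 0;0 0 0.9 -3 0 0 0;0 0 1.8 -6 0 0 0"
}}

```text
time_s: 6.45
position: [0.5134, 0.1141, 0.1478]
tool_rot: [[0.018, 0.957, 0.288], [1.0, -0.017, -0.005], [-0.0, 0.288, -0.958]]
ft_force: [-0.6, 0.4, -3.7]
grip_width: 0.0094
gripper_force: 77.8
```

```bash
python3 - <<'E'
from h import *
o=env.observe();p=np.array(o["position"]);R=np.array(o["tool_rot"])
t=np.array([559,-214,0])/1000; a=np.radians(-2.6); c=t+.029*np.array([np.cos(a),np.sin(a),0])
print(c)
plan(0,[(p+[0,0,.092],R,7),(np.array([c[0],c[1],.24]),down(-2.6),17)])
E
```

```text
[ 0.58797015 -0.21531553  0.        ]
0 0 3.8 -12.6 0 0 0;0 0 3.8 -12.6 0 0 0;0 0 3.8 -12.6 0 0 0;0 0 3.7 -12.5 0 0 0;0 0 3.8 -12.6 0 0 0;0 0 3.8 -12.6 0 0 0;0 0 3.8 -12.6 0 0 0;0 -19.3 4.5 1.4 0.017 0 0.002
0 -19.3 4.6 1.2 0.017 0 0.001;0 -19.3 4.7 1.2 0.018 -0.001 0.002;0 -19.2 4.7 1.2 0.017 0 0.001;0 -19.3 4.7 1 0.017 0 0.002;0 -19.3 4.8 1 0.017 0 0.002;0 -19.2 4.9 0.9 0.017 -0.001 0.001;0 -19.2 4.8 0.8 0.017 0 0.002;0 -19.3 5 0.7 0.018 0 0.001
0 -19.2 4.9 0.7 0.017 0 0.002;0 -19.2 5 0.5 0.017 -0.001 0.002;0 -19.2 5.1 0.5 0.017 0 0.001;0 -19.2 5.1 0.5 0.017 0 0.002;0 -19.2 5.1 0.3 0.018 0 0.001;0 -19.2 5.2 0.2 0.017 -0.001 0.002;0 -19.2 5.2 0.2 0.017 0 0.002;0 -19.1 5.2 0.1 0.017 0 0.001
end [ 0.588  -0.2153  0.24  ]
```

>>> {"method": "servo_tool", "body": {
  "deltas": "0 0 3.8 -12.6 0 0 0;0 0 3.8 -12.6 0 0 0;0 0 3.8 -12.6 0 0 0;0 0 3.7 -12.5 0 0 0;0 0 3.8 -12.6 0 0 0;0 0 3.8 -12.6 0 0 0;0 0 3.8 -12.6 0 0 0;0 -12 4.5 1.4 0.017 0 0.002"
}}

```text
time_s: 7.12
position: [0.518, 0.1033, 0.2431]
tool_rot: [[0.018, 0.961, 0.277], [1.0, -0.018, -0.004], [0.001, 0.277, -0.961]]
ft_force: [-0.5, 0.3, -3.8]
grip_width: 0.0094
gripper_force: 78.1
```

>>> {"method": "servo_tool", "body": {
  "deltas": "0 -19.3 4.6 1.2 0.017 0 0.001;0 -19.3 4.7 1.2 0.018 -0.001 0.002;0 -19.2 4.7 1.2 0.017 0 0.001;0 -19.3 4.7 1 0.017 0 0.002;0 -19.3 4.8 1 0.017 0 0.002;0 -19.2 4.9 0.9 0.017 -0.001 0.001;0 -19.2 4.8 0.8 0.017 0 0.002;0 -19.3 5 0.7 0.018 0 0.001"
}}

```text
time_s: 7.78
position: [0.5532, -0.054, 0.2406]
tool_rot: [[0.032, 0.99, 0.137], [0.999, -0.032, -0.003], [0.001, 0.137, -0.991]]
ft_force: [0.8, 0.8, -2.7]
grip_width: 0.0091
gripper_force: 78.0
```

>>> {"method": "servo_tool", "body": {
  "deltas": "0 -19.2 4.9 0.7 0.017 0 0.002;0 -19.2 5 0.5 0.017 -0.001 0.002;0 -19.2 5.1 0.5 0.017 0 0.001;0 -19.2 5.1 0.5 0.017 0 0.002;0 -19.2 5.1 0.3 0.018 0 0.001;0 -19.2 5.2 0.2 0.017 -0.001 0.002;0 -19.2 5.2 0.2 0.017 0 0.002;0 -15 5.2 0.1 0.017 0 0.001"
}}

```text
time_s: 8.45
position: [0.5885, -0.2054, 0.2405]
tool_rot: [[0.046, 0.999, 0.001], [0.999, -0.046, -0.001], [-0.001, 0.001, -1.0]]
ft_force: [-1.3, 0.2, -3.5]
grip_width: 0.009
gripper_force: 78.0
```

>>> {"method": "servo_tool", "body": {
  "deltas": "0 -8 0 0 0 0 0;0 0 0 0 0 0 0;0 0 0 0 0 0 0"
}}

```text
time_s: 8.7
position: [0.5877, -0.2116, 0.2401]
tool_rot: [[0.046, 0.999, 0.001], [0.999, -0.046, 0.0], [0.0, 0.001, -1.0]]
ft_force: [-0.5, 1.4, -4.4]
grip_width: 0.0091
gripper_force: 78.2
```

```bash
python3 - <<'E'
from h import *
for n in("top","side"):
    p=env.get_image(n);o=env.observe();t=np.array(o["position"]);R=np.array(o["tool_rot"])
    C=cloud(p);img=p["img"].astype(int);x,y,z=C[...,0],C[...,1],C[...,2];ok=p["depth"]>0
    pur=(img[...,0]>img[...,1]+25)&(img[...,2]>img[...,1]+40)&ok&(y<-.1)&(z>.15)
    L=(C[pur]-t)@R*1000
    if len(L)>10: print(n,"caps in tool frame (x=carrier y): ",L.min(0).round(1),L.max(0).round(1),cv2.minAreaRect(L[:,:2].astype(np.float32)))
    m=ok&(abs(x-t[0]+.029)<.09)&(abs(y-t[1])<.09)&(z>t[2]-.06)&(z<t[2]+.035)&(img.min(-1)>120)
    L=(C[m]-t)@R*1000
    if len(L)>10: print(n,"white",len(L),np.percentile(L,[1,99],axis=0).round(1))
    cv2.imwrite("pics/c3%s.png"%n,cv2.cvtColor(cv2.resize(p["img"][*( (slice(120,270),slice(310,510)) if n=="top" else (slice(80,230),slice(260,460)))],None,fx=4,fy=4),cv2.COLOR_RGB2BGR))
print(t,o["ft_force"])
E
python3 -c "
import cv2,numpy as np
cv2.imwrite('pics/c3.png',cv2.resize(np.vstack([cv2.imread('pics/c3top.png'),cv2.imread('pics/c3side.png')]),(400,600)))"
```

```text
top white 128 [[-56.7 -27.9 -33.6]
 [ 28.1   1.8  31.2]]
side caps in tool frame (x=carrier y):  [-39.7 -54.6 -43.6] [ 46.4 -42.1 -27.8] ((3.3299903869628906, -48.231842041015625), (86.15552520751953, 12.154439926147461), 0.40355873107910156)
side white 215 [[-50.7 -60.8 -11. ]
 [ 57.2   4.2  32.5]]
[ 0.58770642 -0.21088032  0.24039521] [ 0.29800854  0.59213453 -3.70019098]
```

View pics/c3.png

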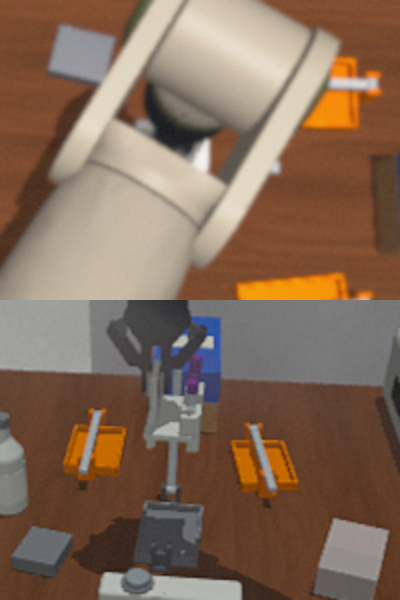

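The carrier hangs level over the grey tray: caps at px (195,375) in the lower half, tray at (170,530) beneath. The arm stands behind. I descend.

```bash
python3 - <<'E'
from h import *
plan(0,[(np.array([.588,-.216,.24]),down(-2.6),2),(np.array([.588,-.216,.075]),down(-2.6),11)])
E
```

```text
0 -2.6 0.3 0.2 0.001 0 0;0 -2.5 0.2 0.2 0 0 0.001;0 0 0 15 0 0 0;0 0 0 15 0 0 0;0 0 0 15 0 0 0;0 0 0 15 0 0 0;0 0 0 15 0 0 0;0 0 0 15 0 0 0
0 0 0 15 0 0 0;0 0 0 15 0 0 0;0 0 0 15 0 0 0;0 0 -0.1 15 0 0 0;0 0 0 15 0 0 0
end [ 0.588 -0.216  0.075]
```

>>> {"method": "servo_tool", "body": {
  "deltas": "0 -2.6 0.3 0.2 0.001 0 0;0 -2.5 0.2 0.2 0 0 0.001;0 0 0 15 0 0 0;0 0 0 15 0 0 0;0 0 0 15 0 0 0;0 0 0 15 0 0 0;0 0 0 15 0 0 0;0 0 0 15 0 0 0"
}}

```text
time_s: 9.47
position: [0.5882, -0.2168, 0.1491]
tool_rot: [[0.046, 0.999, 0.0], [0.999, -0.046, -0.0], [-0.0, 0.0, -1.0]]
ft_force: [-0.1, 0.6, -4.2]
grip_width: 0.009
gripper_force: 78.3
```

>>> {"method": "servo_tool", "body": {
  "deltas": "0 0 0 15 0 0 0;0 0 0 15 0 0 0;0 0 0 15 0 0 0;0 0 0 15 0 0 0;0 0 0 8 0 0 0;0 0 0 0 0 0 0;0 0 0 0 0 0 0"
}}

```text
time_s: 10.05
position: [0.5883, -0.217, 0.0819]
tool_rot: [[0.046, 0.999, 0.0], [0.999, -0.046, -0.0], [-0.0, 0.0, -1.0]]
ft_force: [0.2, -0.0, -3.8]
grip_width: 0.0094
gripper_force: 78.2
```

```bash
python3 - <<'E'
from h import *
p=env.get_image("side");o=env.observe();t=np.array(o["position"])
C=cloud(p);img=p["img"].astype(int);ok=p["depth"]>0;y,z=C[...,1],C[...,2]
pur=(img[...,0]>img[...,1]+25)&(img[...,2]>img[...,1]+40)&ok&(y<-.1)&(C[...,0]>.5)&(C[...,0]<.57)
print(cv2.minAreaRect(C[pur][:,:2].astype(np.float32)*1000),C[pur][:,2].max(),t,o["ft_force"],o["tool_rot"])
cv2.imwrite("pics/s4.png",cv2.cvtColor(cv2.resize(p["img"][110:230,280:420],None,fx=5,fy=5),cv2.COLOR_RGB2BGR))
E
```

```text
((540.11767578125, -210.76036071777344), (84.76288604736328, 12.41540241241455), 86.41548919677734) 0.15403845051414206 [ 0.58859814 -0.21716787  0.08248674] [-0.28070254 -0.39610383 -4.02075122] [[ 4.60712464e-02  9.98937462e-01  1.17774106e-03]
 [ 9.98937938e-01 -4.60704240e-02 -7.16087389e-04]
 [-6.61067489e-04  1.20948127e-03 -9.99999050e-01]]
```

View pics/s4.png

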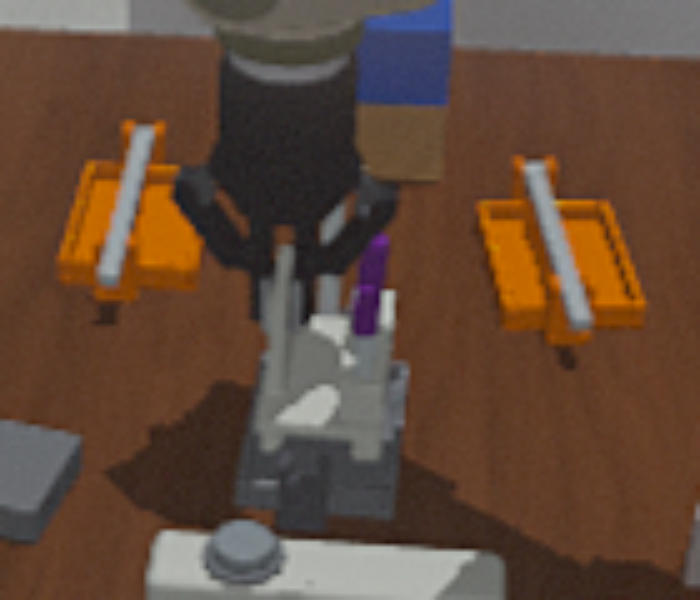

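The carrier hangs just above the tray, aligned over it, with caps at px (370,290) and the fork at (305,490) clear. I lower it.

>>> {"method": "servo_tool", "body": {
  "deltas": "0 0 -0.5 6 0 0 0;0 0 -0.5 6 0 0 0;0 0 0 5 0 0 0;0 0 0 4 0 0 0;0 0 0 2 0 0 0;0 0 0 1 0 0 0;0 0 0 0 0 0 0"
}}

```text
time_s: 10.68
position: [0.5871, -0.2169, 0.0574]
tool_rot: [[0.046, 0.999, -0.0], [0.999, -0.046, 0.0], [0.0, -0.0, -1.0]]
ft_force: [-0.1, -0.5, -3.5]
grip_width: 0.0091
gripper_force: 78.3
```

>>> {"method": "servo_tool", "body": {
  "deltas": "0 0 0 1 0 0 0;0 0 0 0.5 0 0 0;0 0 0 0 0 0 0"
}}

```text
time_s: 10.93
position: [0.5873, -0.217, 0.0563]
tool_rot: [[0.046, 0.999, 0.0], [0.999, -0.046, -0.0], [-0.0, 0.0, -1.0]]
ft_force: [0.1, 0.4, -3.4]
grip_width: 0.0088
gripper_force: 78.5
```

>>> {"method": "servo_tool", "body": {
  "deltas": "0 0 0 0.6 0 0 0;0 0 0 0.6 0 0 0;0 0 0 0 0 0 0"
}}

```text
time_s: 11.18
position: [0.5874, -0.217, 0.0562]
tool_rot: [[0.046, 0.999, 0.001], [0.999, -0.046, -0.001], [-0.001, 0.001, -1.0]]
ft_force: [-2.6, 1.2, 5.4]
grip_width: 0.009
gripper_force: 79.9
```

>>> {"method": "servo_tool", "body": {
  "deltas": "0.28 0 0 0 0 0 0;0.28 0 0 0 0 0 0;0.28 0 0 0 0 0 0;0.28 0 0 0 0 0 0;0.28 0 0 0 0 0 0"
}}

```text
time_s: 11.6
position: [0.5872, -0.2169, 0.0548]
tool_rot: [[0.046, 0.999, -0.0], [0.999, -0.046, 0.0], [0.0, -0.0, -1.0]]
ft_force: [0.7, 0.0, -0.1]
grip_width: 0.0238
gripper_force: 0.0
```

>>> {"method": "servo_tool", "body": {
  "deltas": "0.28 0 0 -10 0 0 0;0.28 0 0 -15 0 0 0;0.28 0 0 -15 0 0 0;0.28 0 0 -20 0 0 0;0.28 0 0 -30 0 0 0;0.28 0 0 -40 0 0 0;0.28 0 0 -40 0 0 0;0 0 0 -40 0 0 0"
}}

```text
time_s: 12.27
position: [0.5867, -0.2166, 0.2677]
tool_rot: [[0.046, 0.999, 0.0], [0.999, -0.046, -0.0], [-0.0, 0.0, -1.0]]
ft_force: [0.2, -0.3, 0.1]
grip_width: 0.013
gripper_force: 0.0
```

```bash
python3 - <<'E'
from h import *
p=env.get_image("side");o=env.observe()
C=cloud(p);img=p["img"].astype(int);ok=p["depth"]>0;x,y,z=C[...,0],C[...,1],C[...,2]
pur=(img[...,0]>img[...,1]+25)&(img[...,2]>img[...,1]+40)&ok&(y<-.1)&(x>.5)&(x<.57)
print(cv2.minAreaRect(C[pur][:,:2].astype(np.float32)*1000),C[pur][:,2].max())
gray=(abs(img[...,0]-img[...,2])<30)
A=C[(abs(x-.57)<.05)&(y<-.29)&(y>-.42)&(z>.05)&(z<.23)&gray&ok]
print("arm",cv2.fitLine(A.astype(np.float32),cv2.DIST_HUBER,0,.01,.01).ravel().round(3),A[A[:,2]>A[:,2].max()-.012].mean(0))
# handle top in tray
H=C[ok&(abs(x-.588)<.02)&(abs(y+.215)<.05)&(z>.085)&(z<.11)];print("handle",cv2.minAreaRect(H[:,:2].astype(np.float32)*1000),np.percentile(H[:,2],[5,50,95]))
# latch push path
u=np.array([.0454,.9990,0]);h=np.array([559,-214,0])/1000+8e-3*np.array([.999,-.0454,0])-78e-3*u
print("hinge",h)
R=down(-2.6);s=lambda d,zz:h+d*u+np.array([0,0,zz])
plan(0,[(s(.02,.275),R,5),(s(-.095,.275),R,6),(s(-.095,.185),R,5)])
cv2.imwrite("pics/s5.png",cv2.cvtColor(cv2.resize(p["img"][90:230,270:430],None,fx=4,fy=4),cv2.COLOR_RGB2BGR))
E
```

```text
((538.1006469726562, -282.4258728027344), (223.75680541992188, 15.533642768859863), 89.81424713134766) 0.10014496110151565
arm [-0.009 -0.222  0.975  0.563 -0.311  0.138] [ 0.56297754 -0.32846249  0.21242561]
handle ((588.0220336914062, -214.8052978515625), (57.48762893676758, 9.936318397521973), 87.36177062988281) [0.08635029 0.09374175 0.09604227]
hinge [ 0.5634508 -0.2922852  0.       ]
0 -11.1 -4.3 0.4 0.003 0.001 0;0 -11.2 -4.3 0.3 0.002 0.002 0;0 -11.1 -4.4 0.4 0.003 0.001 0;0 -11.2 -4.3 0.4 0.002 0.002 -0.001;0 -11.1 -4.3 0.3 0.003 0.001 0;0 -19.2 0 0 0 0 0;0 -19.1 0 0 0 0 0;0 -19.2 0 0 0 0 0
0 -19.2 0 0 0 0 0;0 -19.2 0 0 0 0 0;0 -19.1 0 0 0 0 0;0 0 0 18 0 0 0;0 0 0 18 0 0 0;0 0 0 18 0 0 0;0 0 0 18 0 0 0;0 0 0 18 0 0 0
end [ 0.5592 -0.3872  0.185 ]
```

View pics/s5.png

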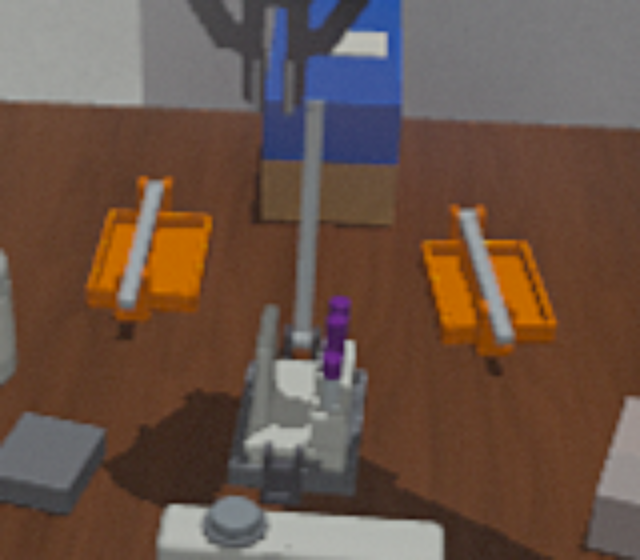

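The carrier sits flat in the grey tray, with caps at px (335,340) and the handle at (268,350). The arm stands behind at (312,220) and its lane is clear. Next I go behind the arm with the fingers shut.

>>> {"method": "servo_tool", "body": {
  "deltas": "0 -11.1 -4.3 0 0 0 0;0 -11.2 -4.3 0 0 0 0;0 -11.1 -4.4 0 0 0 0;0 -11.2 -4.3 0 0 0 0;0 -11.1 -4.3 0 0 0 0;0 -19 0 0 0 0 0;0 -19 0 0 0 0 0;0 -19 0 0 0 0 0"
}}

```text
time_s: 12.98
position: [0.5596, -0.3302, 0.2642]
tool_rot: [[0.047, 0.999, -0.001], [0.999, -0.047, 0.001], [0.001, -0.001, -1.0]]
ft_force: [0.5, -0.2, -0.5]
grip_width: 0.0003
gripper_force: 0.0
```

>>> {"method": "servo_tool", "body": {
  "deltas": "0 -19 0 0 0 0 0;0 -19 0 0 0 0 0;0 -19 0 0 0 0 0;0 0 0 18 0 0 0;0 0 0 18 0 0 0;0 0 0 18 0 0 0;0 0 0 18 0 0 0;0 0 0 18 0 0 0"
}}

```text
time_s: 13.65
position: [0.5569, -0.3863, 0.1732]
tool_rot: [[0.047, 0.999, -0.001], [0.999, -0.047, 0.001], [0.001, -0.001, -1.0]]
ft_force: [0.2, -0.9, 0.4]
grip_width: -0.0
gripper_force: 0.0
```

>>> {"method": "servo_tool", "body": {
  "deltas": "0 0 0 0 0 0 0;0 0 0 0 0 0 0"
}}

```text
time_s: 13.82
position: [0.5571, -0.3859, 0.174]
tool_rot: [[0.047, 0.999, -0.002], [0.999, -0.047, 0.002], [0.002, -0.002, -1.0]]
ft_force: [-0.5, 0.8, 0.5]
grip_width: -0.0001
gripper_force: 0.0
```

```bash
python3 - <<'E'
from h import *
u=np.array([.0454,.9990,0]);h=np.array([.5635,-.2923,0]);R=down(-2.6)
s=lambda d,zz:h+d*u+np.array([0,0,zz])
# arm upper-face point at radius r, angle a; fingertip corner (+11mm in d, or tip flat) touches it
def tip(a,r=.165):
    a=np.radians(a);n=np.array([-np.sin(a),np.cos(a)])  # normal on the 'upper'... side: away from closing
    q=np.array([r*np.cos(a),.034+r*np.sin(a)])
    n=np.array([-np.sin(a),np.cos(a)]);q=q+.004*n
    return s(q[0]-.011,q[1])
L=[(tip(100),R,6)]
for a in range(95,-1,-5): L.append((tip(a),R,1))
print(env.observe()["position"]); plan(0,L)
E
```

```text
[ 0.55706494 -0.385895    0.17396056]
0 8.4 0.3 -3.6 0 0 0;0 8.3 0.4 -3.7 -0.001 -0.001 0;0 8.4 0.3 -3.6 0 0 -0.001;0 8.4 0.4 -3.6 0 0 0;0 8.4 0.3 -3.7 -0.001 0 0;0 8.3 0.4 -3.6 0 -0.001 0;0 14.3 0 -2.2 0 0 0;0 14.3 0 -1 0 0 0
0 14.4 0 0.3 0 0 0;0 14.3 0 1.5 0 0 0;0 14.2 0 2.8 0 0 0;0 13.8 0 4 0 0 0;0 13.4 0 5.2 0 0 0;0 13 0 6.3 0 0 0;0 12.3 -0.1 7.4 0 0 0;0 11.6 0 8.5 0 0 0
0 10.9 0 9.5 0 0 0;0 10 0 10.4 0 0 0;0 9 0 11.2 0 0 0;0 8 0 11.9 0 0 0;0 7 0 12.6 0 0 0;0 5.8 0 13.2 0 0 0;0 4.7 0 13.6 0 0 0;0 3.4 0 14 0 0 0
0 2.3 0 14.2 0 0 0;0 1 0 14.4 0 0 0
end [ 0.5705 -0.1384  0.038 ]
```

>>> {"method": "servo_tool", "body": {
  "deltas": "0 8.4 0.3 -3.6 0 0 0;0 8.3 0.4 -3.7 0 0 0;0 8.4 0.3 -3.6 0 0 0;0 8.4 0.4 -3.6 0 0 0;0 8.4 0.3 -3.7 0 0 0;0 8.3 0.4 -3.6 0 0 0;0 14.3 0 -2.2 0 0 0;0 14.3 0 -1 0 0 0"
}}

```text
time_s: 14.48
position: [0.5637, -0.3056, 0.2005]
tool_rot: [[0.046, 0.999, 0.001], [0.999, -0.046, -0.001], [-0.0, 0.001, -1.0]]
ft_force: [0.4, -0.5, 0.5]
grip_width: 0.0001
gripper_force: 0.3
```

>>> {"method": "servo_tool", "body": {
  "deltas": "0 14.4 0 0.3 0 0 0;0 14.3 0 1.5 0 0 0;0 14.2 0 2.8 0 0 0;0 13.8 0 4 0 0 0;0 13.4 0 5.2 0 0 0;0 13 0 6.3 0 0 0;0 12.3 0 7.4 0 0 0;0 11.6 0 8.5 0 0 0"
}}

```text
time_s: 15.15
position: [0.5684, -0.1986, 0.1631]
tool_rot: [[0.046, 0.999, -0.0], [0.999, -0.046, 0.0], [0.0, -0.0, -1.0]]
ft_force: [0.1, -0.2, 0.4]
grip_width: -0.0
gripper_force: 0.2
```

>>> {"method": "servo_tool", "body": {
  "deltas": "0 12 0 9.5 0 0 0;0 11.5 0 10.4 0 0 0;0 10.5 0 11.2 0 0 0;0 10 0 11.9 0 0 0;0 9 0 12.6 0 0 0"
}}

```text
time_s: 15.57
position: [0.5707, -0.1458, 0.1071]
tool_rot: [[0.046, 0.999, -0.0], [0.999, -0.046, 0.0], [0.0, -0.001, -1.0]]
ft_force: [-0.0, -0.5, -0.1]
grip_width: -0.0007
gripper_force: 0.2
```

```bash
python3 - <<'E'
from h import *
p=env.get_image("side");o=env.observe();print(o["position"],o["ft_force"])
u=np.array([.0454,.9990,0]);print("d from hinge",(np.array(o["position"])-[.5635,-.2923,0])@u)
cv2.imwrite("pics/s6.png",cv2.cvtColor(cv2.resize(p["img"][90:230,270:430],None,fx=4,fy=4),cv2.COLOR_RGB2BGR))
E
```

```text
[ 0.56956136 -0.14390046  0.10454416] [-1.18570507  2.74484949 -3.10898398]
d from hinge 0.14852632218727693
```

View pics/s6.png

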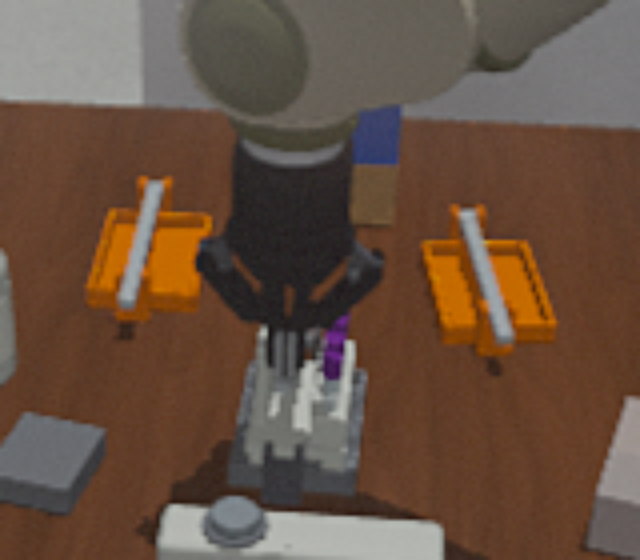

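The gripper stands beside the fork's side of the tray and the carrier is unmoved. The arm is hidden behind the fingers at px (285,350), so I locate it in the depth data.

```bash
python3 - <<'E'
from h import *
u=np.array([.0454,.9990,0]);v=np.array([.999,-.0454,0]);h=np.array([.5635,-.2923,0])
for n in("top","side"):
    p=env.get_image(n);C=cloud(p);D=C-h;d=D@u;x=D@v;z=C[...,2];m=(p["depth"]>0)&(abs(x)<.009)&(d>-.19)&(d<.23)&(z>.045)&(z<.26)
    H,_,_=np.histogram2d(z[m],d[m],bins=[np.arange(.04,.261,.02),np.arange(-.2,.241,.02)])
    print(n,"cols d=-200.. step20; rows z from .24 down");print(H[::-1].astype(int))
print(env.observe()["position"],env.observe()["ft_force"])
E
```

```text
top cols d=-200.. step20; rows z from .24 down
[[ 0  0  0  0  0  0  0  0  0  0  0  0  0  0  0  0  0  0  0  0  0  0]
 [ 0  0  0  0  0  0  0  0  0  0  0  0  0  0  0  0  0  0  0  0  0  0]
 [ 0  0  0  0  0  0  0  0  0  0  0  0  0  0  0  0  0  0  0  0  0  0]
 [ 0  0  0  0  0  0  0  0  0  0  0  0  0  0  0  0  0  0  0  0  0  0]
 [ 0  0  0  0  0  0  0  0  0  0  0  0  0  0  0  0  0  0  0  0  0  0]
 [ 0  0  0  0  0  0  0  0  0  0  0  0  0  0  0  0  0  0  0  0  0  0]
 [ 0  0  0  0  0  0  0  0  0  0  0  0  0  0  0  0  0  0  0  0  0  0]
 [ 0  0  0  0  0  0  0  0  0  0  0  0  0  0  0  0  0  0  2  0  0  0]
 [ 0  0  0  0  0  0  0  0  0  0  0  0  0  0  2  6  0  0  0  0  0  0]
 [ 0  0  0  0  0  0  0  0  0  0  0  0  3  0  4  1  0  0  0  0  0  0]
 [ 0  0  0  0  0  0  0  0  0  0 11 41 12  0  0  0  0  0  0  0  0  0]]
side cols d=-200.. step20; rows z from .24 down
[[ 0  0  0  0  0  0  0  0  0  0  0  0  0  0  0  0  0  0  0 52  0  0]
 [ 0  0  0  0  0  0  0  0  0  0  0  0  0  0  0  0  0  0  0 10  0  0]
 [ 0  0  0  0  0  0  0  0  0  0  0  0  0  0  0  0  0 37 12  0  0  0]
 [ 0  0  0  0  0  0  0  0  0  0  0  0  0  0  0  0  0 22 27  0  0  0]
 [ 0  0  0  0  0  0  0  0  0  0  0  0  0  0  0  0  0 10 15  0  0  0]
 [ 0  0  0  0  0  0  0  0  0  0  0  0  0  0  0  0  2 28 13  0  0  0]
 [ 0  0  0  0  0  0  0  0  0  0  0  0  0  0  0  0  0 34  7  0  0  0]
 [ 0  0  0  0  0  0  0  0  0  0  0  0  0  0  0  0  0 27 23  0  0  0]
 [ 0  0  0  0  0  0  0  0  0  0  0  0  0  0  0  0  2  0  0  0  0  0]
 [ 0  0  0  0  0  0  0  0  0  0  0  0  0  0  0  0  0  0  0  0  0  0]
 [ 0  0  0  0  0  0  0  0  0  0  0  0  0  0  0  0  0  0  0  0  0  0]]
[ 0.57040899 -0.14607296  0.10719512] [ 0.18544072 -0.10073501  1.23905561]
```

The arm is being carried along (now about 25°). I finish the swing, moving out past the fork.

>>> {"method": "servo_tool", "body": {
  "deltas": "0 6 0 10 0 0 0;0 6 0 10 0 0 0;0 5 0 10 0 0 0;0 4 0 10 0 0 0;0 3 0 10 0 0 0;0 2 0 8 0 0 0;0 0 0 5 0 0 0;0 0 0 0 0 0 0"
}}

```text
time_s: 16.38
position: [0.5716, -0.1208, 0.044]
tool_rot: [[0.046, 0.999, -0.002], [0.999, -0.046, 0.001], [0.001, -0.002, -1.0]]
ft_force: [0.3, 0.5, -0.5]
grip_width: -0.0
gripper_force: 0.0
```

>>> {"method": "servo_tool", "body": {
  "deltas": "0 0 0 2 0 0 0;0 0 0 2 0 0 0;0 0 0 0 0 0 0"
}}

```text
time_s: 16.63
position: [0.5721, -0.1212, 0.0413]
tool_rot: [[0.046, 0.999, 0.0], [0.999, -0.046, -0.0], [-0.0, 0.0, -1.0]]
ft_force: [-0.9, -0.4, -0.5]
grip_width: 0.0
gripper_force: 0.0
```

>>> {"method": "servo_tool", "body": {
  "deltas": "0 0 0 1.5 0 0 0;0 0 0 1.5 0 0 0;0 0 0 0 0 0 0;0 0 0 0 0 0 0"
}}

```text
time_s: 16.97
position: [0.5721, -0.121, 0.0383]
tool_rot: [[0.046, 0.999, -0.0], [0.999, -0.046, 0.0], [0.0, -0.0, -1.0]]
ft_force: [0.0, 0.3, 0.1]
grip_width: -0.0002
gripper_force: 0.0
```

>>> {"method": "servo_tool", "body": {
  "deltas": "0 0 0 1 0 0 0;0 0 0 1 0 0 0;0 0 0 0 0 0 0"
}}

```text
time_s: 17.22
position: [0.5723, -0.1211, 0.0376]
tool_rot: [[0.046, 0.999, 0.001], [0.999, -0.046, -0.001], [-0.001, 0.001, -1.0]]
ft_force: [-3.3, 1.0, 11.5]
grip_width: -0.0002
gripper_force: 5.6
```

Firm contact at z 37.6 mm, which is the closed arm's upper face. I back off and check.

>>> {"method": "servo_tool", "body": {
  "deltas": "0 0 0 -10 0 0 0;0 0 0 -20 0 0 0;0 0 0 -30 0 0 0;0 0 0 -40 0 0 0;0 0 0 -40 0 0 0;0 0 -40 -20 0 0 0;0 10 -40 0 0 0 0;0 10 -40 0 0 0 0"
}}

```text
time_s: 17.88
position: [0.4548, -0.0956, 0.1961]
tool_rot: [[0.046, 0.999, 0.003], [0.999, -0.046, -0.001], [-0.001, 0.003, -1.0]]
ft_force: [0.4, -0.2, 0.6]
grip_width: -0.0001
gripper_force: 0.0
```

>>> {"method": "servo_tool", "body": {
  "deltas": "0 20 -35 0 0 0 0;0 20 -30 0 0 0 0;0 20 -20 0 0 0 0;0 20 0 0 0 0 0;0 0 0 0 0 0 0;0 0 0 0 0 0 0"
}}

```text
time_s: 18.38
position: [0.3747, -0.0114, 0.1955]
tool_rot: [[0.044, 0.999, 0.001], [0.999, -0.044, -0.001], [-0.0, 0.001, -1.0]]
ft_force: [-0.6, -0.4, -0.3]
grip_width: 0.0001
gripper_force: 0.0
```

```bash
python3 - <<'E'
from h import *
u=np.array([.0454,.9990,0]);v=np.array([.999,-.0454,0]);h=np.array([.5635,-.2923,0])
for n in("side","top"):
    p=env.get_image(n);C=cloud(p);D=C-h;d=D@u;x=D@v;z=C[...,2];m=(p["depth"]>0)&(abs(x)<.005)&(d>.02)&(d<.195)&(z>.03)&(z<.09)
    if m.sum()>9: 
        f=np.polyfit(d[m],z[m],1);print(n,m.sum(),"slope",f[0].round(4),"z at tab",np.polyval(f,.172).round(4),"z at 0",f[1].round(4),d[m].min(),d[m].max())
    img=p["img"].astype(int);pur=(img[...,0]>img[...,1]+25)&(img[...,2]>img[...,1]+40)&(p["depth"]>0)&(abs(C[...,1]+.21)<.06)&(abs(C[...,0]-.54)<.03)
    P=C[pur]
    if len(P)>9: print(n,cv2.minAreaRect(P[:,:2].astype(np.float32)*1000),P[:,2].max().round(4))
    cv2.imwrite("pics/e%s.png"%n,cv2.cvtColor(cv2.resize(p["img"][130:350,260:460] if n=="side" else p["img"][120:270,290:500],(400,400)),cv2.COLOR_RGB2BGR))
cv2.imwrite("pics/e.png",np.hstack([cv2.imread("pics/eside.png"),cv2.imread("pics/etop.png")]))
E
```

```text
side 129 slope -0.0074 z at tab 0.0372 z at 0 0.0385 0.020834210984551457 0.19006238321368782
side ((538.748046875, -211.30331420898438), (85.34603881835938, 14.303041458129883), 85.21915435791016) 0.1008
top 266 slope -0.0008 z at tab 0.0383 z at 0 0.0385 0.020247388525965224 0.1877148824724646
top ((536.1473388671875, -214.69430541992188), (85.32625579833984, 12.816884994506836), 87.49092102050781) 0.1022
```

View pics/e.png

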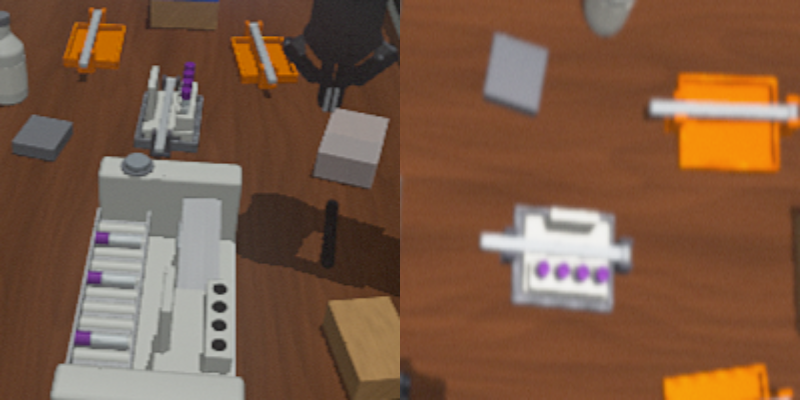

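The arm lies level across the carrier and in its fork: top-view crop px (485,240) to (630,255), slope about 0. The carrier is flat in the tray, and the spare and timer are in place. I hand in.

```bash
python3 -c "
from rig import env
print(env.close_job())"
```

```text
the job is handed in; nothing more can be done
None
```

I set the loaded carrier flat in the grey tray, handle plate on the side away from the robot, and closed the hold-down arm level in its catch. The empty carrier and the timer are still in place, and I handed the job in about 18 s into the 61 s limit; the hand-in returned no verdict.

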